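# Press the bronze sleeve into the board wheel

### The job

Take the thicker of the two bronze sleeves from the wooden rack and press it into the bore of the big white board wheel on the tilted stand until its shoulder is fully home, flush against the wheel's face, and leave it there. The fit is tight and the wheel sits on a sprung cushion that gives way, so push steadily until it is really seated, without ramming it. Leave the thinner sleeve standing in the rack, and do not knock over the mug or the spray can.

Things in the scene. Friction and masses are not known exactly. Their poses are not given: they have to be found in the camera images.
- sleeve_mid (a point): Centre, half-way up, of the thicker bronze sleeve, 76 mm long, about 300 g, upright in one of the rack's holes. z runs from nose to flange. Body 36 mm in diameter, 60 mm long, its first 8 mm tapering to a 28 mm nose, 38 mm below this point. On top a flange 56 mm in diameter, 16 mm thick, its underside 22 mm and its flat solid top 38 mm above this point; the axle hole is a mark.
- sleeve_shoulder (a point): On the same sleeve's axis, in the plane of the flange's underside (the shoulder that must come flush). Same axes. The sleeve slides freely into the bore to about 15 mm short of home; there three sprung lugs hidden in the bore grip it. Pressing it on takes roughly 8 to 16 N, different at each start; friction then keeps it in.
- thin_mid (a point): Centre of the thinner sleeve, which stays in the rack: same 76 mm length and 16 mm flange, but the body is 26 mm and the flange 44 mm in diameter.
- rack: Wooden block 85 x 200 x 45 mm on the table, fixed; origin at the centre of its underside, y along its length. Two round holes of 41 mm, 35 mm deep, 55 mm either side of its middle along y; a sleeve in it has its shoulder 25 mm above the block's top, and must be lifted 35 mm to come free.
- wheel_face (a point): Centre of the bore's mouth, on the upper face of the big white wheel with aluminium hub, 130 mm across, 75 mm wide. The bore is 38 mm in diameter and goes through. z points out of it along its axis, leaning 30 degrees from vertical, towards the robot's right (mostly -y). This point moves with the wheel when it sinks on its cushion.
- stand: Fixed steel stand under the wheel, base plate 180 x 170 mm, origin at its underside's centre; the bore leans to its -x. Its cushion lets the wheel sink up to 10 mm along the bore's axis: it gives from about 3 N, is on its stop at about 12 N, and comes back when let go. With the wheel on its stop and the shoulder down, the force rises steeply; over 80 N between sleeve and wheel is ramming.
- spray_mid (a point): Centre of an upright spray can, 54 mm in diameter and 170 mm tall; a bystander.
- mug_mid (a point): Centre of an upright white mug, 80 mm in diameter and 90 mm tall; a bystander.
Mind the look-alikes: they are no part of the job. Leave any green look-alike of the part that bears sleeve_mid alone.

How it is judged:
By the outcome, as a careful person would: the job done as asked, in the order asked, and still so for the second after the job is handed in, with the robot touching nothing.
It also fails if it takes over 54 s, if anything falls off the work surface, if the arm or the gripper's body presses on something with over 40 N, if the wrist force passes 120 N, or if a joint passes its speed limit or range.

### The arm

A 6-joint arm with a two-finger parallel gripper is mounted at the origin on the work surface. World frame = base frame: x ahead of the robot, y to its left, z up, the work surface at z = 0. Lengths are in m, angles in rad, forces in N, time in s.
With the tool pointing down it reaches from about 0.4 to 0.825 m from the base axis. Payload 7 kg.
Tool frame: the origin (TCP) lies between the finger pads; the fingertips stand 11 mm ahead of it and the grasp point (between the pads) lies 8 mm behind it; z points along the fingers, y is the line along which they close (so a half turn about z gives the same grasp; the last joint's range is limited). The gripper opens to 85 mm and grips with 20 to 120 N. Pads are 22 mm wide; open, the fingers measure 114 mm over their backs; the gripper's body (76 mm by 85 mm) begins 54 mm behind the grasp point. The pads swing forward as they close: fully open they stand 13 mm farther back than shut.
Start: joints at [-0.898, 0.359, 0.012, 0, -1.224, -0.288], TCP at [0.253, -0.626, 0.242] pointing down, gripper open.
Joint ranges: [-3.07, 3.07], [-1.43, 2.12], [-1.02, 1.25], [-3.03, 1.67], [-3.05, -0], [-3.03, 3.03]. Speed limits (rad/s): [2.39, 2.39, 3.01, 3.14, 3.14, 3.14].

### API

Orientations are given as a unit quaternion [x, y, z, w].
In Python, from station import manip gives the robot as it stands.
- The arm moves only by the tool carry_out, never from a script. Its argument "commands" is a list of rows, each a list of 7 numbers: the opening, from -1 (shut) to 1 (fully open), then the shift along the world's x, y, z in mm, then the turn, a rotation vector about the world's x, y, z in degrees. A call has exactly 10 rows; each row shifts and turns the commanded pose from where the row before left it; what a row does not reach is not made up. A row lasts 1/10 s, in which the tool goes at most 50 mm and 8.59 degrees, less where a joint would pass 70% of its speed; a pose out of reach is approached as far as the arm can. A call with a gripper value outside its range is refused whole. The fingers move at their own pace and stop on an object; "squeeze" is the grip in N (left out, the last holds). Time passes only in rows, so rows that do not move let the fingers close, or fill a call up. It gives the time, the measured TCP pose, the force, the opening and the grip force at its end, in the units of the state.
- manip.state(): the state, without advancing time (a new reading comes with each control period).
- manip.get_image(name): name is "scene" or "top" or "wrist"; returns the picture (400x640x3 uint8, red, green, blue); there is no depth.
- manip.get_calibration(name): a dict with "mtx" (3x3 intrinsics, pixels), "R" (3x3) and "t" (3): a world point X has camera coordinates R X + t. Camera axes: x right, y down, z forward; pixel columns grow to the right and rows downward; lengths in m; the calibration is good to about 2 mm. A picture is of the moment at which its call begins: read the wrist's pose just before it. get_calibration takes no time and is no camera call; for the wrist camera it gives the pose at the moment of the call.
- manip.sign_off(): hands the job in; it is judged then, once.
Trained networks look in the newest picture that a camera, given by its name, has taken for a name from the list of things; names that differ only in an ending like _2 or _b are one class to them, and where a whole thing is asked for, a point or a joint stands for the part that bears it (a point fixed in the world has none). Each returns a list of dicts, best first, with "p" (0 to 1); they miss things now and then, are a little off and sometimes report something else, mostly with a low value. They report only what shows in the picture. A call takes as long as a camera call. They do not tell look-alikes from the thing itself.
- manip.look_for(query, camera): "extent" ([left, top, right, bottom] in pixels, round what is visible of it).
- manip.cut_out(query, camera): "pixels" (400x640 bool, what is visible of it) and "extent" ([left, top, right, bottom] in pixels, round what is visible of it).
The state is a dict: "t": time; "joint_positions": joint angles; "qvel": joint speeds; "tau": joint torques, N m; "ee_pos": TCP position; "orientation": TCP orientation; "wrist_force": force on the tool from outside, world axes, zero at the start; "moment": the same for the moment, N m; "opening": finger opening in m; "grasp_force": force on a finger pad.
Only numpy, scipy, OpenCV 4.12 (cv2) and the standard library are available. Lean on these libraries where they do the work, as an engineer would, in place of code of your own. Each camera call takes 0.05 s, during which the arm holds its last target. There are 200 camera calls.

## Working session

There is one attempt and no reset: what is moved stays moved. The work goes in short steps, Python scripts to look and compute and a tool call to move; the robot and the scene stay as the last step left them, time stands still between calls to the robot, and variables do not carry over. Pictures are saved under pics/ and viewed, at most 12 in all, crops included, and the job is handed in when it is done.

Besides the shell and the picture viewer there is one more tool, called after "Call:" as name(argument=value, ...), one argument or row to a line, values as JSON. carry_out: Moves the arm, as the interface text tells. Its arguments: {"type":"object","properties":{"commands":{"type":"array"},"squeeze":{"type":"number"}},"required":["commands"]}

```bash
mkdir -p pics; python3 - <<'E'
from station import manip
import cv2,numpy as np
s=manip.state();print(s['t'],s['ee_pos'],s['orientation'],s['opening'])
ims=[]
for c in ['scene','top']:
    im=manip.get_image(c);cv2.imwrite(f'pics/{c}0.png',im[:,:,::-1])
    k=manip.get_calibration(c);print(c,k['mtx'].tolist(),np.round(k['R'],4).tolist(),np.round(k['t'],4).tolist())
    for q in ['sleeve_mid','thin_mid','rack','wheel_face','stand','spray_mid','mug_mid']:
        print(q,[(round(d['p'],2),np.round(d['extent']).astype(int).tolist()) for d in manip.look_for(q,c)][:4])
E
```

```text
0.0 [ 0.25318816 -0.62522167  0.2413855 ] [-1.91165515e-01  9.81557479e-01  7.82914179e-04 -2.19695437e-04] 0.08557581035238866
scene [[472.9702477651127, 0.0, 319.8817240618906], [0.0, 472.9702477651127, 198.4252382169028], [0.0, 0.0, 1.0]] [[-0.7545, 0.6562, 0.011], [0.5329, 0.6223, -0.5734], [-0.3831, -0.4267, -0.8192]] [0.4199, -0.244, 1.5104]
sleeve_mid [(0.81, [290, 172, 313, 195]), (0.56, [263, 143, 281, 161])]
thin_mid [(0.52, [245, 117, 261, 138])]
rack [(0.57, [236, 123, 292, 184])]
wheel_face []
stand [(0.64, [320, 206, 416, 304])]
spray_mid [(0.78, [446, 235, 488, 287])]
mug_mid [(0.68, [173, 138, 207, 176])]
top [[375.8078015938497, 0.0, 322.9966690392623], [0.0, 375.8078015938497, 197.20058207769625], [0.0, 0.0, 1.0]] [[-0.0424, -0.9991, -0.0021], [-0.975, 0.0418, -0.2182], [0.2181, -0.0072, -0.9759]] [0.0398, 0.5648, 0.9141]
sleeve_mid [(0.81, [409, 191, 434, 217]), (0.65, [356, 192, 378, 215])]
thin_mid []
rack [(0.66, [394, 186, 476, 230])]
wheel_face [(0.82, [226, 168, 282, 222]), (0.58, [451, 199, 475, 215])]
stand [(0.74, [409, 193, 428, 216]), (0.68, [218, 170, 302, 246])]
spray_mid [(0.75, [159, 252, 204, 275])]
mug_mid [(0.61, [444, 118, 495, 160])]
```

```bash
python3 - <<'E'
import cv2
a=cv2.imread('pics/scene0.png');cv2.imwrite('pics/s0c.png',cv2.resize(a[100:320,150:500],None,fx=2.2,fy=2.2,interpolation=2))
a=cv2.imread('pics/top0.png');cv2.imwrite('pics/t0c.png',cv2.resize(a[100:300,150:500],None,fx=2.2,fy=2.2,interpolation=2))
E
```

```text
(no output)
```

View pics/s0c.png

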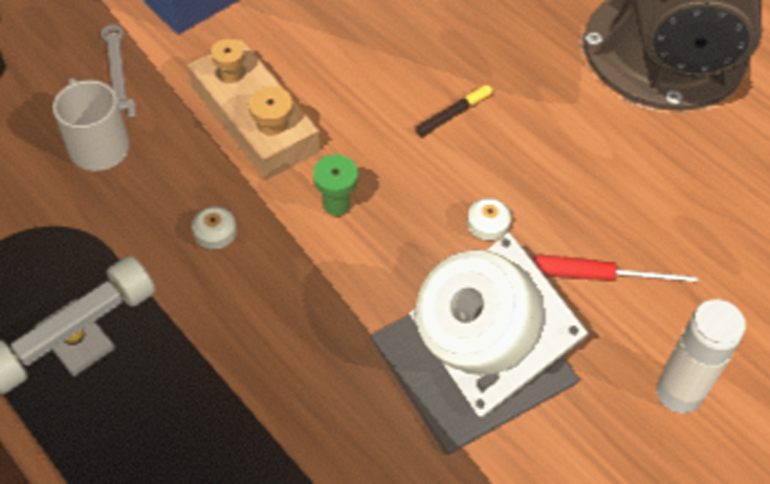

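View pics/t0c.png

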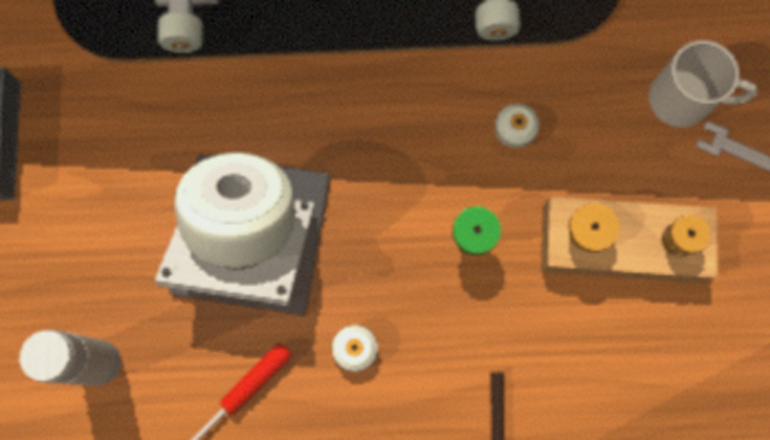

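```bash
cat > h.py <<'E'
from station import manip
import cv2,numpy as np
from scipy.spatial.transform import Rotation as Ro
def ray(k,uv):
    d=k['R'].T@np.linalg.inv(k['mtx'])@np.array([*uv,1.]);return -k['R'].T@k['t'],d/np.linalg.norm(d)
def atz(k,uv,z):
    c,d=ray(k,uv);return c+d*(z-c[2])/d[2]
def tri(obs):
    A=np.zeros((3,3));b=np.zeros(3)
    for k,uv in obs:
        c,d=ray(k,uv);P=np.eye(3)-np.outer(d,d);A+=P;b+=P@c
    return np.linalg.solve(A,b)
def proj(k,X):
    p=(np.atleast_2d(X)@k['R'].T+k['t'])@k['mtx'].T;return p[:,:2]/p[:,2:]
def wcal():
    k=dict(manip.get_calibration('wrist'));return k
E
python3 - <<'E'
from h import *
S=manip.get_calibration('scene');T=manip.get_calibration('top')
for k in(S,T):print('cam',-k['R'].T@k['t'])
for n,s,t in [('thick',(272.7,146.4),(420.5,203.2)),('thin',(253.6,122.3),(464,206)),('green',(302.5,180),(367,204.5)),('bore',(362.5,238),(256,184.5))]:
    X=tri([(S,s),(T,t)]);print(n,X.round(4),proj(S,X)-s,proj(T,X)-t)
print('thick z.086',atz(S,(272.7,146.4),.086),atz(T,(420.5,203.2),.086))
c=np.array
for p in [(200,157),(328,175),(305,313)]:print(atz(T,(150+p[0]/2.2,100+p[1]/2.2),.01))
for p in [(373,337),(450,450),(578,380)]:print(atz(S,(150+p[0]/2.2,100+p[1]/2.2),.01))
print('spray',tri([(S,(475,242)),(T,(172,262))]),'mug',atz(S,(190,158),.045))
W=wcal();print({a:np.round(b,3).tolist() for a,b in W.items() if a in('mtx','R','t')},-W['R'].T@W['t'])
E
```

```text
cam [1.0254995  0.5208932  1.09280327]
cam [0.35303309 0.0227486  1.0154248 ]
thick [ 0.5354 -0.2303  0.0794] [[-0.29242605 -0.12434483]] [[-0.28213561  0.21894623]]
thin [ 0.5226 -0.338   0.0832] [[-0.36042117 -0.179296  ]] [[-0.38383767  0.2815449 ]]
green [ 0.5404 -0.0953  0.0623] [[-0.79642077 -0.27053686]] [[-0.69652047  0.55555241]]
bore [0.5835 0.1757 0.1489] [[-0.69032575 -0.14404036]] [[-0.54433672  0.41363138]]
thick z.086 [ 0.53828515 -0.22452843  0.086     ] [ 0.53466775 -0.22931087  0.086     ]
[0.66116879 0.2406456  0.01      ]
[0.63061384 0.07937793 0.01      ]
[0.45840554 0.11221802 0.01      ]
[0.63318042 0.08664911 0.01      ]
[0.66096531 0.24761501 0.01      ]
[0.49134254 0.28196864 0.01      ]
spray [0.40879369 0.35728666 0.17164172] mug [ 0.72540953 -0.3736434   0.045     ]
{'mtx': [[344.667, 0.0, 319.53], [0.0, 344.667, 199.465], [0.0, 0.0, 1.0]], 'R': [[-0.376, 0.927, 0.0], [0.881, 0.357, 0.312], [0.289, 0.117, -0.95]], 't': [0.675, -0.04, 0.381]} [ 0.17893518 -0.65545329  0.37431456]
```

Call:
carry_out(
  commands=[
    [1,28,40,0,0,0,0],
    [1,28,40,0,0,0,0],
    [1,28,40,0,0,0,0],
    [1,28,40,0,0,0,0],
    [1,28,40,0,0,0,0],
    [1,28,40,0,0,0,0],
    [1,28,40,0,0,0,0],
    [1,28,40,0,0,0,0],
    [1,28,40,0,0,0,0],
    [1,28,37,0,0,0,0],
  ],
  squeeze=60,
)

```text
t: 1.8
ee_pos: [0.5343, -0.2266, 0.2428]
orientation: [-0.191, 0.982, -0.0, 0.0]
wrist_force: [-0.6, -1.1, -0.1]
opening: 0.0855
grasp_force: 0.0
```

```bash
python3 - <<'E'
from h import *
s=manip.state();print(s['t'],s['ee_pos'],s['orientation'],s['joint_positions'],s['wrist_force'])
W=wcal();im=manip.get_image('wrist');cv2.imwrite('pics/w1.png',im[:,:,::-1])
for d in manip.cut_out('sleeve_mid','wrist')[:3]:
    print(d['p'],d['extent'])
print(proj(W,[[.536,-.229,.086],[.536,-.229,.070]]))
import pickle;pickle.dump(W,open('w1.pkl','wb'))
E
```

```text
1.8 [ 0.53425965 -0.22662591  0.24278027] [-1.91429424e-01  9.81506288e-01 -1.24975345e-04  4.08660571e-04] [-6.43292497e-02  2.03247498e-01 -2.02400580e-01  3.70594184e-05
 -1.16429424e+00 -1.12124509e+00] [-0.63182567 -1.12680013 -0.11943713]
0.87 [409.1, 199.8, 480.4, 264.3]
0.75 [286.3, 152.8, 349.5, 214.1]
[[315.86492657 184.2049123 ]
 [316.04415081 179.4686467 ]]
```

View pics/w1.png

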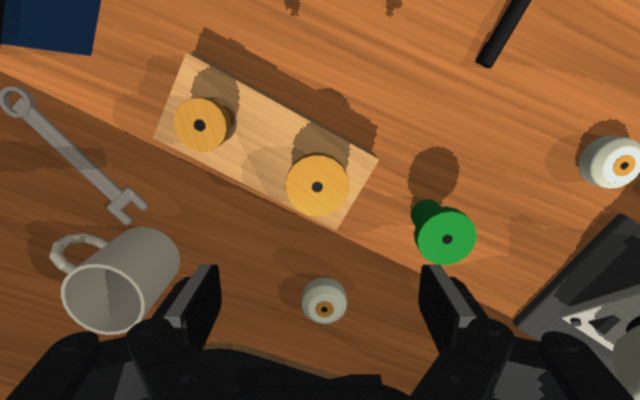

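```bash
python3 - <<'E'
from h import *
import pickle;W=pickle.load(open('w1.pkl','rb'))
im=cv2.imread('pics/w1.png');h=cv2.cvtColor(im,cv2.COLOR_BGR2HSV)
m=((h[...,0]>12)&(h[...,0]<24)&(h[...,1]>150)&(h[...,2]>170)).astype(np.uint8)
m[:150]=0;m[218:]=0;m[:,:283]=0;m[:,352:]=0
m=cv2.morphologyEx(m,cv2.MORPH_OPEN,np.ones((5,5)))
c=max(cv2.findContours(m,0,1)[0],key=cv2.contourArea);print(cv2.fitEllipse(cv2.convexHull(c)))
for uv in[(317.5,185.5),(317,187),cv2.fitEllipse(cv2.convexHull(c))[0]]:print(atz(W,uv,.086))
E
```

```text
((316.7085876464844, 185.93003845214844), (60.970279693603516, 63.73798370361328), 82.42798614501953)
[ 0.53654983 -0.22724544  0.086     ]
[ 0.5379729  -0.22714081  0.086     ]
[ 0.53716959 -0.22773824  0.086     ]
```

Call:
carry_out(
  commands=[
    [1,2.7,-1.2,-20,0,0,0],
    [1,0,0,-25,0,0,0],
    [1,0,0,-25,0,0,0],
    [1,0,0,-25,0,0,0],
    [1,0,0,-25,0,0,0],
    [1,0,0,-20,0,0,0],
    [1,0,0,-14,0,0,0],
    [1,0,0,-7,0,0,0],
    [1,0,0,0,0,0,0],
    [1,0,0,0,0,0,0],
  ],
)

```text
t: 2.9
ee_pos: [0.5364, -0.2301, 0.082]
orientation: [-0.191, 0.982, -0.0, 0.0]
wrist_force: [-0.1, 0.7, 0.7]
opening: 0.0851
grasp_force: 0.0
```

Call:
carry_out(
  commands=[
    [-1,0,0,0,0,0,0],
    [-1,0,0,0,0,0,0],
    [-1,0,0,0,0,0,0],
    [-1,0,0,0,0,0,0],
    [-1,0,0,0,0,0,0],
    [-1,0,0,0,0,0,0],
    [-1,0,0,0,0,0,0],
    [-1,0,0,0,0,0,0],
    [-1,0,0,0,0,0,0],
    [-1,0,0,0,0,0,0],
  ],
  squeeze=80,
)

```text
t: 3.9
ee_pos: [0.5369, -0.2299, 0.0829]
orientation: [-0.192, 0.981, -0.0, 0.001]
wrist_force: [-0.7, 1.5, 8.3]
opening: 0.0529
grasp_force: 82.5
```

Call:
carry_out(
  commands=[
    [-1,0,0,6,0,0,0],
    [-1,0,0,10,0,0,0],
    [-1,0,0,15,0,0,0],
    [-1,0,0,20,0,0,0],
    [-1,0,0,25,0,0,0],
    [-1,0,0,30,0,0,0],
    [-1,0,0,35,0,0,0],
    [-1,0,0,35,0,0,0],
    [-1,0,0,30,0,0,0],
    [-1,0,0,14,0,0,0],
  ],
)

```text
t: 4.9
ee_pos: [0.5367, -0.2301, 0.305]
orientation: [-0.191, 0.982, -0.001, 0.002]
wrist_force: [0.4, -0.0, -4.0]
opening: 0.0531
grasp_force: 84.3
```

```bash
python3 - <<'E'
from h import *
s=manip.state();print(s['t'],s['ee_pos'],s['orientation'],s['wrist_force'],s['moment'],s['opening'],s['grasp_force'])
W=wcal();w=manip.get_image('wrist');a=manip.get_image('scene')
R=Ro.from_quat(s['orientation']).as_matrix();p=s['ee_pos']
S=manip.get_calibration('scene');uv=proj(S,p)[0].astype(int);print(uv)
x,y=uv;cr=cv2.resize(a[max(0,y-90):y+90,max(0,x-90):x+90],(400,400),interpolation=cv2.INTER_CUBIC)
cv2.imwrite('pics/w2.png',np.hstack([cv2.resize(w[150:,120:520],(400,250))[:,:,::-1].copy(),np.zeros((250,1,3),np.uint8)]) if 0 else np.hstack([cr,cv2.resize(w[150:400,195:445],(400,400))])[:,:,::-1])
E
```

```text
4.9 [ 0.53665046 -0.23008336  0.30495391] [-1.91269420e-01  9.81535126e-01 -8.28686971e-04  2.02925389e-03] [ 0.38372584 -0.03624887 -4.00291341] [ 0.0194129  -0.05593366  0.05157869] 0.05305556375115803 84.31318759918213
[265  85]
```

View pics/w2.png

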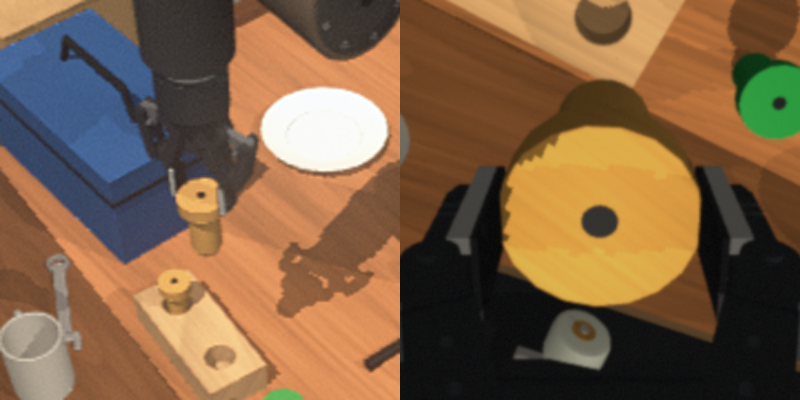

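Call:
carry_out(
  commands=[
    [-1,7,30,0,2.95,-0.56,0],
    [-1,7,35,0,2.95,-0.56,0],
    [-1,7,35,0,2.95,-0.56,0],
    [-1,7,35,-4,2.95,-0.56,0],
    [-1,7,35,-5,2.95,-0.56,0],
    [-1,7,35,-5,2.95,-0.56,0],
    [-1,7,35,-5,2.95,-0.56,0],
    [-1,7,35,-5,2.95,-0.56,0],
    [-1,7,35,-5,2.95,-0.56,0],
    [-1,7,35,-5,2.95,-0.56,0],
  ],
)

```text
t: 6.0
ee_pos: [0.6051, 0.1164, 0.2646]
orientation: [-0.184, 0.948, 0.242, 0.095]
wrist_force: [0.5, 0.3, -3.7]
opening: 0.0528
grasp_force: 84.4
```

```bash
python3 - <<'E'
from h import *
import pickle
s=manip.state();print(s['t'],s['ee_pos'],s['orientation'],s['joint_positions'].round(2),s['wrist_force'],s['opening'],s['qvel'].round(2))
W=wcal();w=manip.get_image('wrist');cv2.imwrite('pics/w3.png',w[:,:,::-1])
pickle.dump((W,s),open('w3.pkl','wb'))
for q in('wheel_face','stand','sleeve_mid'):print(q,[(round(d['p'],2),d['extent']) for d in manip.look_for(q,'wrist')[:3]])
E
```

```text
6.0 [0.60513217 0.11637596 0.26455898] [-0.18387156  0.94811117  0.2415087   0.09460449] [ 0.18  0.21 -0.04 -0.53 -1.17 -1.2 ] [ 0.47517769  0.33984604 -3.73221235] 0.05282261212123485 [ 0.23  0.12  0.03 -0.55  0.29  0.04]
wheel_face [(0.6, [238.1, 28.7, 411.0, 189.3])]
stand [(0.56, [163.2, 0.0, 438.1, 192.4])]
sleeve_mid [(0.77, [256.4, 197.6, 382.9, 339.3])]
```

View pics/w3.png

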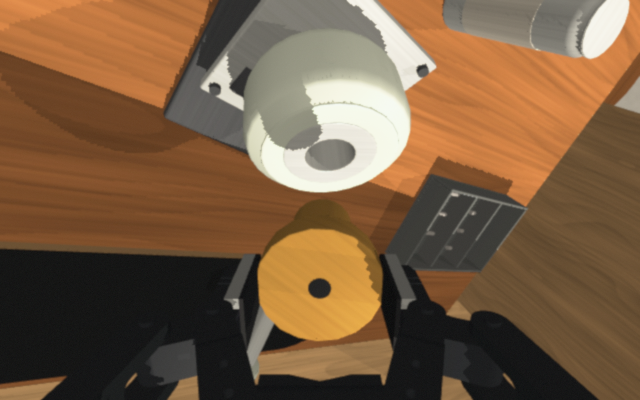

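```bash
python3 - <<'E'
from h import *
import pickle
W,s=pickle.load(open('w3.pkl','rb'))
S=manip.get_calibration('scene');T=manip.get_calibration('top')
obs=[];tiles=[]
for k,f,(cx,cy),r in[(W,'w3',(330,155),30),(S,'scene0',(362.5,238),14),(T,'top0',(256,184.5),14)]:
    im=cv2.imread(f'pics/{f}.png');g=cv2.cvtColor(im,cv2.COLOR_BGR2GRAY)
    x0,y0=int(cx)-r,int(cy)-r
    c=cv2.resize(g[y0:y0+2*r,x0:x0+2*r],None,fx=8,fy=8,interpolation=cv2.INTER_CUBIC)
    t,m=cv2.threshold(c,0,255,cv2.THRESH_BINARY_INV+cv2.THRESH_OTSU)
    if f=='w3':
        t,m=150,cv2.threshold(c,150,255,1)[1]
    n,l,st,ce=cv2.connectedComponentsWithStats(m)
    i=l[c.shape[0]//2,c.shape[1]//2];mm=(l==i).astype(np.uint8)
    cn=max(cv2.findContours(mm,0,1)[0],key=cv2.contourArea);e=cv2.fitEllipse(cv2.convexHull(cn))
    ctr=(np.array(e[0])+.5)/8-.5+[x0,y0];print(f,t,i,ctr.round(2),np.array(e[1])/8,e[2]);obs.append((k,ctr))
    v=cv2.cvtColor(c,8);cv2.ellipse(v,e,(0,0,255),1);tiles.append(cv2.resize(v,(260,260)))
cv2.imwrite('pics/b3.png',np.hstack(tiles))
for sub in([0,1,2],[0,2],[0,1],[1,2]):
    X=tri([obs[i] for i in sub]);print(sub,X.round(4),[(proj(k,X)[0]-c).round(2).tolist() for k,c in obs])
R=Ro.from_quat(s['orientation']).as_matrix();print('tool axes\n',R.round(3))
# sleeve flange centre seen in wrist, top plane tool z=-3mm
def plane(uv,zt):
    c,d=ray(W,uv);c0=R.T@(c-s['ee_pos']);d0=R.T@d;return c0+d0*(zt-c0[2])/d0[2]
for zt in(-.003,0.0):
  for uv in[(319.5,288),(320,284)]:print('sleeve top tool',zt,uv,plane(uv,zt).round(4))
E
```

```text
w3 150 1 [323.4 146.5] [43.53530121 62.70127869] 110.94564819335938
scene0 195.0 1 [361.97 238.29] [14.74348736 16.55843735] 30.2720947265625
top0 172.0 3 [255.58 184.35] [11.40755463 15.96952534] 89.20610809326172
[0, 1, 2] [0.5834 0.1748 0.1439] [[2.15, 2.49], [-0.61, 0.38], [0.64, 1.09]]
[0, 2] [0.5863 0.1777 0.1359] [[-0.77, 2.35], [-0.92, 3.67], [0.0, 0.8]]
[0, 1] [0.5817 0.1739 0.1422] [[1.1, -0.67], [-0.42, 0.06], [1.15, 1.93]]
[1, 2] [0.5844 0.1761 0.1488] [[5.82, 6.69], [-0.34, -0.07], [-0.27, 0.21]]
tool axes
 [[-0.914 -0.394  0.091]
 [-0.303  0.816  0.493]
 [-0.268  0.423 -0.865]]
sleeve top tool -0.003 (319.5, 288) [-0.0022  0.0005 -0.003 ]
sleeve top tool -0.003 (320, 284) [-0.0003  0.0007 -0.003 ]
sleeve top tool 0.0 (319.5, 288) [-0.0042  0.0005  0.    ]
sleeve top tool 0.0 (320, 284) [-0.0021  0.0007  0.    ]
```

View pics/b3.png

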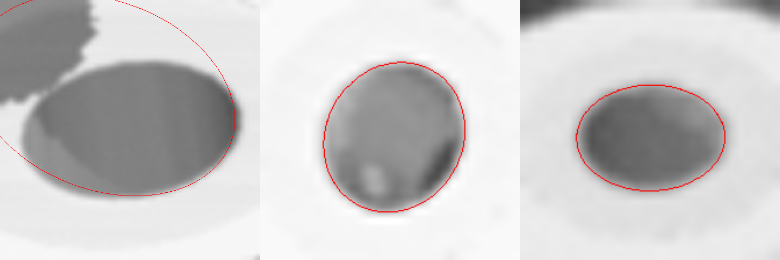

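```bash
python3 - <<'E'
from h import *
import pickle
from scipy.optimize import least_squares
W,s=pickle.load(open('w3.pkl','rb'))
S=manip.get_calibration('scene');T=manip.get_calibration('top')
def axis(yaw):
    y=np.radians(yaw);return np.array([-.5*np.sin(y),-.5*np.cos(y),np.sqrt(.75)])
th=np.linspace(0,2*np.pi,60,endpoint=False)
def circ(M,a,r):
    u=np.cross(a,[1,0,0]);u/=np.linalg.norm(u);v=np.cross(a,u)
    return M+r*(np.outer(np.cos(th),u)+np.outer(np.sin(th),v))
def el(k,M,a,r):
    return cv2.fitEllipse(proj(k,circ(M,a,r)).astype(np.float32))
o=[(W,(329.9,154.7),1),(S,(361.97,238.29),.7),(T,(255.58,184.35),.7)]
a=axis(10.7)
f=lambda M:np.concatenate([(np.array(el(k,M,a,.019)[0])-c)/w for k,c,w in o])
M=least_squares(f,[.584,.176,.148],diff_step=1e-4).x;print('M',M.round(4),f(M).round(2))
for k,_,_ in o:print(el(k,M,a,.019))
R=Ro.from_quat(s['orientation']).as_matrix();p=s['ee_pos']
L=lambda q:p+q@R.T
def c2(z,r,ox,oy=.0005):return L(np.c_[ox+r*np.cos(th),oy+r*np.sin(th),0*th+z])
for ox in(0,-.001,-.002,-.003):
    t=proj(W,c2(-.003,.028,ox));n=proj(W,c2(.073,.014,ox));b=proj(W,c2(.065,.018,ox))
    print(ox,'flange',t.min(0).round(1),t.max(0).round(1),'nose top',n.min(0).round(1),'body',b.min(0).round(1),b.max(0).round(1))
E
```

```text
M [0.5851 0.1762 0.1504] [ 0.02 -0.32 -0.63 -0.24 -0.74 -0.32]
((329.91705322265625, 154.38177490234375), (49.6664924621582, 50.33403778076172), 66.20877075195312)
((361.53125, 238.1237335205078), (9.18476676940918, 16.559406280517578), 76.59854125976562)
((255.0615692138672, 184.12730407714844), (15.033242225646973, 16.08430290222168), 149.00381469726562)
0 flange [254.  222.6] [385.  337.5] nose top [297.5 197.8] body [290.2 195.5] [348.7 249.9]
-0.001 flange [254.1 224.9] [384.9 339.3] nose top [297.5 199.3] body [290.2 197.1] [348.7 251.3]
-0.002 flange [254.3 227.2] [384.7 341.1] nose top [297.6 200.8] body [290.3 198.7] [348.6 252.7]
-0.003 flange [254.4 229.5] [384.6 342.9] nose top [297.6 202.3] body [290.3 200.3] [348.6 254.2]
```

```bash
cat > fit.py <<'E'
from h import *
import pickle
from scipy.optimize import least_squares
th=np.linspace(0,2*np.pi,60,endpoint=False)
def circ(M,a,r):
    u=np.cross(a,[.3,.9,.1]);u/=np.linalg.norm(u);v=np.cross(a,u)
    return M+r*(np.outer(np.cos(th),u)+np.outer(np.sin(th),v))
def mom(e):
    (c,(d1,d2),t)=e;t=np.radians(t);u=np.array([np.cos(t),np.sin(t)]);v=np.array([-u[1],u[0]])
    Q=(d1/2)**2*np.outer(u,u)+(d2/2)**2*np.outer(v,v);q=np.sqrt(np.trace(Q)/2)
    return np.array([*c,Q[0,0]/q/2,Q[1,1]/q/2,Q[0,1]/q/2])
def el(k,M,a,r):return cv2.fitEllipse(proj(k,circ(M,a,r)).astype(np.float32))
def axs(p):
    a=np.array([p[3],p[4],1.]);return a/np.linalg.norm(a)
def fit(o,p0):
    f=lambda p:np.concatenate([(mom(el(k,p[:3],axs(p),.019))-mom(e))/w for k,e,w in o])
    return least_squares(f,p0,diff_step=1e-3),f
E
python3 - <<'E'
from fit import *
W,s=pickle.load(open('w3.pkl','rb'))
S=manip.get_calibration('scene');T=manip.get_calibration('top')
o=[(W,((329.9,154.7),(31.6,50.5),87),1.),(S,((361.97,238.29),(14.74,16.56),30.3),.7),(T,((255.58,184.35),(11.41,15.97),89.2),.7)]
for i0 in([.585,.176,.149,.3,-.1],[.585,.176,.149,-.1,-.5]):
    r,f=fit(o,i0);a=axs(r.x);print(r.x[:3].round(4),a.round(3),np.degrees(np.arccos(a[2])),np.degrees(np.arctan2(a[1],a[0])),r.cost,r.fun.round(2))
E
```

```text
[0.5853 0.1763 0.1506] [ 0.514 -0.155  0.843] 32.49141078601646 -16.723059476723467 0.6824461333629361 [ 0.05 -0.35 -0.07  0.03 -0.1  -0.66 -0.23 -0.03  0.01  0.01 -0.72 -0.39
  0.2  -0.16  0.1 ]
[0.5853 0.1763 0.1506] [ 0.514 -0.155  0.843] 32.49064345435823 -16.72407120110693 0.6824337693531021 [ 0.05 -0.35 -0.07  0.03 -0.1  -0.66 -0.23 -0.03  0.01  0.01 -0.72 -0.39
  0.2  -0.16  0.1 ]
```

```bash
python3 - <<'E'
from fit import *
s=manip.state();R=Ro.from_quat(s['orientation']).as_matrix();z=R[:,2]
a=np.array([.4913,-.0928,.866]);t=-a
ax=np.cross(z,t);ang=np.arcsin(np.linalg.norm(ax));rv=ax/np.linalg.norm(ax)*np.degrees(ang);print('rotvec',rv.round(2))
R2=Ro.from_rotvec(np.radians(rv)).as_matrix()@R;print(R2.round(3))
M=np.array([.5853,.1763,.1506])
P=M+.17*a-.03*R2[:,0];print('target',P.round(4),'delta mm',((P-s['ee_pos'])*1000).round(1))
E
```

```text
rotvec [-21.54  31.49  15.6 ]
[[-0.765 -0.417 -0.491]
 [-0.522  0.848  0.093]
 [ 0.378  0.327 -0.866]]
target [0.6918 0.1762 0.2865] delta mm [86.7 61.  21.8]
```

Call:
carry_out(
  commands=[
    [-1,5,6,10,-2.15,3.15,1.56],
    [-1,9,6,8,-2.15,3.15,1.56],
    [-1,9,6,4,-2.15,3.15,1.56],
    [-1,9,6,0,-2.15,3.15,1.56],
    [-1,9,6,0,-2.15,3.15,1.56],
    [-1,9,6,0,-2.15,3.15,1.56],
    [-1,9,6,0,-2.15,3.15,1.56],
    [-1,9,6,0,-2.15,3.15,1.56],
    [-1,9,6,0,-2.15,3.15,1.56],
    [-1,9,6,0,-2.15,3.15,1.56],
  ],
)

```text
t: 7.2
ee_pos: [0.6927, 0.1745, 0.2886]
orientation: [-0.252, 0.933, 0.113, -0.232]
wrist_force: [0.4, 0.3, -2.3]
opening: 0.0528
grasp_force: 85.1
```

```bash
python3 - <<'E'
from fit import *
s=manip.state();print(s['t'],s['ee_pos'],s['joint_positions'].round(2),s['wrist_force'],s['opening']);print(Ro.from_quat(s['orientation']).as_matrix().round(3))
W=wcal();w=manip.get_image('wrist');cv2.imwrite('pics/w4.png',w[:,:,::-1])
pickle.dump((W,s),open('w4.pkl','wb'))
print(el(W,np.array([.5853,.1763,.1506]),np.array([.4913,-.0928,.866]),.019))
E
```

```text
7.2 [0.69267034 0.1744903  0.28856335] [ 0.37  0.72  0.74 -0.3  -2.03 -1.49] [ 0.36095818  0.33401474 -2.32510052] 0.05277835669596312
[[-0.765 -0.417 -0.49 ]
 [-0.522  0.848  0.093]
 [ 0.377  0.327 -0.867]]
((320.300048828125, 146.67523193359375), (42.85871887207031, 42.96965408325195), 81.80297088623047)
```

View pics/w4.png

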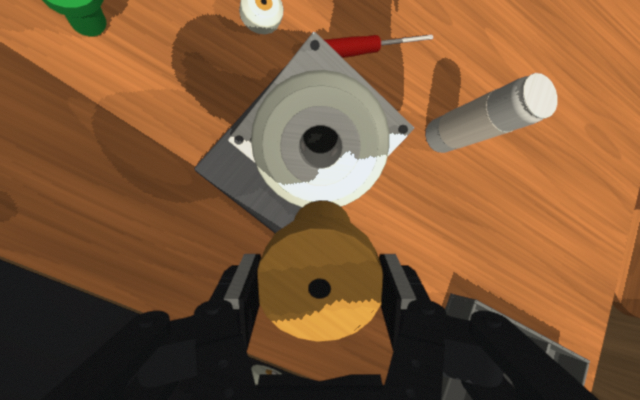

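```bash
python3 - <<'E'
from fit import *
W,s=pickle.load(open('w4.pkl','rb'))
g=cv2.cvtColor(cv2.imread('pics/w4.png'),cv2.COLOR_BGR2GRAY)[100:200,260:380]
c=cv2.resize(g,None,fx=6,fy=6,interpolation=cv2.INTER_CUBIC);
v=np.clip((c.astype(float)/255)**.6*255,0,255).astype(np.uint8);v=cv2.cvtColor(v,8)
for i in range(10):
    cv2.putText(v,str(260+i*12),(i*72,10),0,.35,(0,0,255));cv2.line(v,(i*72,0),(i*72,6),(0,0,255));cv2.putText(v,str(100+i*10),(0,i*60+4),0,.35,(0,0,255))
cv2.imwrite('pics/z4.png',v)
m=(c<45).astype(np.uint8);n,l,st,ce=cv2.connectedComponentsWithStats(m);i=l[int((139-100)*6),int((320-260)*6)]
e=cv2.fitEllipse(cv2.convexHull(max(cv2.findContours((l==i).astype(np.uint8),0,1)[0],key=cv2.contourArea)))
print('black',(np.array(e[0])+.5)/6-.5+[260,100],np.array(e[1])/6,e[2])
M=np.array([.5853,.1763,.1506])
for a in([.4913,-.0928,.866],[.514,-.155,.843]):
    a=np.array(a)
    for d in(0,.075,.1):print(a,d,el(W,M-a*d,a,.019))
E
```

```text
black [319.93097941 138.8518219 ] [26.911822   34.18277486] 88.65814208984375
[ 0.4913 -0.0928  0.866 ] 0 ((320.300048828125, 146.67523193359375), (42.85871887207031, 42.96965408325195), 81.80297088623047)
[ 0.4913 -0.0928  0.866 ] 0.075 ((320.1531066894531, 135.23019409179688), (34.826988220214844, 35.10557556152344), 2.1443700790405273)
[ 0.4913 -0.0928  0.866 ] 0.1 ((320.11578369140625, 132.31700134277344), (32.75852966308594, 33.10742950439453), 1.520241618156433)
[ 0.514 -0.155  0.843] 0 ((320.388916015625, 146.68414306640625), (42.6619987487793, 43.09241485595703), 137.6668701171875)
[ 0.514 -0.155  0.843] 0.075 ((325.0065002441406, 135.70960998535156), (34.764251708984375, 35.1296272277832), 169.79136657714844)
[ 0.514 -0.155  0.843] 0.1 ((326.1811828613281, 132.91549682617188), (32.7164192199707, 33.11829376220703), 175.18734741210938)
```

View pics/z4.png

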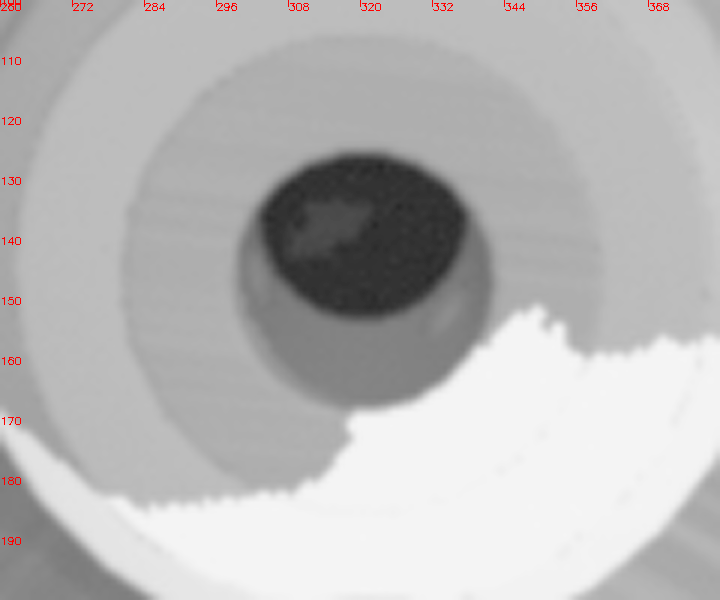

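```bash
cat > go.py <<'E'
from fit import *
M=np.array([.5853,.1763,.1506]);a=np.array([.4913,-.0928,.866]);a/=np.linalg.norm(a)
def rep(d,off=(-.002,.0005,0)):
    s=manip.state();R=Ro.from_quat(s['orientation']).as_matrix();p=s['ee_pos']
    q=p+R@np.array(off)-M;lat=q-a*(q@a);f=s['wrist_force']
    print('t',s['t'],'d',round(q@a*1e3,1),'lateral mm (tool)',(R.T@lat*1e3).round(1),'f axial',round(f@a,1),'f lat(tool)',(R.T@f).round(1),'open',round(s['opening'],4),'axis err tool deg',np.degrees(np.cross(-a,R[:,2])).round(2))
    print('delta to d',d,((M+a*d-R@np.array(off)-p)*1e3).round(1))
E
python3 -c "
from go import *
rep(.085)"
```

```text
t 7.25 d 168.5 lateral mm (tool) [-34.1  -0.6  -0.3] f axial -9.8 f lat(tool) [ 0.5 -0.5  9.8] open 0.0528 axis err tool deg [-0.19  0.45  0.15]
delta to d 0.085 [-67.3  -9.5 -59.2]
```

Call:
carry_out(
  commands=[
    [-1,-9,-6,4,0,0,0],
    [-1,-9,-6,4,0,0,0],
    [-1,-8,-6,5,0,0,0],
    [-1,-7,1.3,-12,0,0,0],
    [-1,-7,1.3,-12,0,0,0],
    [-1,-7,1.3,-12,0,0,0],
    [-1,-7,1.3,-12,0,0,0],
    [-1,-7,1.3,-12,0,0,0],
    [-1,-6,1.2,-12,0,0,0],
    [-1,0,0,0,0,0,0],
  ],
)

```text
t: 8.25
ee_pos: [0.6235, 0.1642, 0.2305]
orientation: [-0.252, 0.933, 0.114, -0.231]
wrist_force: [-0.1, -0.5, -3.5]
opening: 0.0526
grasp_force: 85.1
```

```bash
python3 - <<'E'
from go import *
rep(.085)
W=wcal();w=manip.get_image('wrist');cv2.imwrite('pics/w5.png',cv2.resize(w[100:360,160:480],None,fx=2,fy=2)[:,:,::-1]);rep(.06)
E
```

```text
t 8.25 d 89.1 lateral mm (tool) [ 5.3  0.4 -0. ] f axial -3.0 f lat(tool) [-1.  -1.6  3. ] open 0.0526 axis err tool deg [ 0.15 -0.15 -0.1 ]
delta to d 0.085 [ 2.2  2.8 -5.7]
t 8.3 d 90.3 lateral mm (tool) [ 5.   0.3 -0. ] f axial -2.4 f lat(tool) [-0.4 -1.4  2.4] open 0.0529 axis err tool deg [ 0.13 -0.23 -0.1 ]
delta to d 0.06 [-11.    5.2 -28.2]
```

View pics/w5.png

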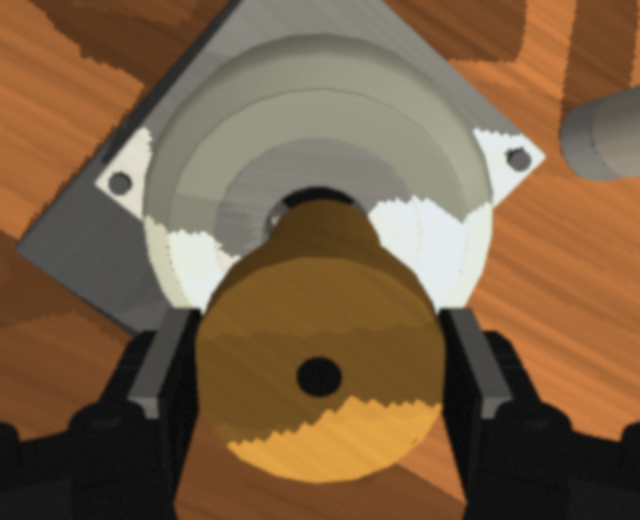

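Call:
carry_out(
  commands=[
    [-1,1.9,1.3,-1,0,0,0],
    [-1,1.9,1.3,-0.9,0,0,0],
    [-1,-1.5,0.3,-2.6,0,0,0],
    [-1,-1.5,0.3,-2.6,0,0,0],
    [-1,-1.5,0.3,-2.6,0,0,0],
    [-1,-1.5,0.3,-2.6,0,0,0],
    [-1,-1.5,0.3,-2.6,0,0,0],
    [-1,0,0,0,0,0,0],
    [-1,0,0,0,0,0,0],
    [-1,0,0,0,0,0,0],
  ],
)

```text
t: 9.3
ee_pos: [0.6215, 0.169, 0.2156]
orientation: [-0.252, 0.933, 0.114, -0.231]
wrist_force: [-0.4, -0.3, -3.7]
opening: 0.0524
grasp_force: 85.1
```

```bash
python3 -c "
from go import *
rep(.05)"
```

```text
t 9.3 d 74.7 lateral mm (tool) [-1.3  0.5  0. ] f axial -3.4 f lat(tool) [-1.  -1.3  3.4] open 0.0524 axis err tool deg [ 0.12 -0.2  -0.09]
delta to d 0.05 [-12.9   1.2 -21.1]
```

Call:
carry_out(
  commands=[
    [-1,-1.6,0.15,-2.6,0,0,0],
    [-1,-1.6,0.15,-2.6,0,0,0],
    [-1,-1.6,0.15,-2.6,0,0,0],
    [-1,-1.6,0.15,-2.6,0,0,0],
    [-1,-1.6,0.15,-2.6,0,0,0],
    [-1,-1.6,0.15,-2.6,0,0,0],
    [-1,-1.6,0.15,-2.6,0,0,0],
    [-1,-1.6,0.15,-2.6,0,0,0],
    [-1,0,0,0,0,0,0],
    [-1,0,0,0,0,0,0],
  ],
)

```text
t: 10.3
ee_pos: [0.6083, 0.1701, 0.1941]
orientation: [-0.252, 0.933, 0.114, -0.231]
wrist_force: [0.4, -2.9, -5.4]
opening: 0.0526
grasp_force: 84.9
```

```bash
python3 -c "
from go import *
rep(.03)"
```

```text
t 10.3 d 49.6 lateral mm (tool) [ 0.1 -0.1 -0. ] f axial -4.3 f lat(tool) [-0.8 -4.4  4.3] open 0.0526 axis err tool deg [ 0.11 -0.15 -0.08]
delta to d 0.03 [ -9.6   2.  -17. ]
```

Call:
carry_out(
  commands=[
    [-1,-1.0,-0.2,-2.2,0,0,0],
    [-1,-1.2,0.1,-2.2,0,0,0],
    [-1,-1.2,0.2,-2.2,0,0,0],
    [-1,-1.2,0.2,-2.2,0,0,0],
    [-1,-1.2,0.2,-2.2,0,0,0],
    [-1,-1.2,0.2,-2.2,0,0,0],
    [-1,-1.2,0.2,-2.2,0,0,0],
    [-1,-1.2,0.2,-2,0,0,0],
    [-1,0,0,0,0,0,0],
    [-1,0,0,0,0,0,0],
  ],
)

```text
t: 11.3
ee_pos: [0.599, 0.1711, 0.177]
orientation: [-0.252, 0.933, 0.114, -0.231]
wrist_force: [0.2, -2.3, -4.5]
opening: 0.053
grasp_force: 85.2
```

```bash
python3 -c "
from go import *
rep(.013)"
```

```text
t 11.3 d 30.1 lateral mm (tool) [ 0.2 -0.9 -0. ] f axial -3.6 f lat(tool) [-0.6 -3.6  3.6] open 0.053 axis err tool deg [ 0.11 -0.16 -0.08]
delta to d 0.013 [ -8.6   2.5 -14.6]
```

Call:
carry_out(
  commands=[
    [-1,-0.8,0.15,-1.4,0,0,0],
    [-1,-0.8,0.15,-1.4,0,0,0],
    [-1,-0.8,0.15,-1.4,0,0,0],
    [-1,-0.8,0.15,-1.4,0,0,0],
    [-1,-0.8,0.15,-1.4,0,0,0],
    [-1,-0.8,0.15,-1.4,0,0,0],
    [-1,-0.8,0.15,-1.4,0,0,0],
    [-1,-0.8,0.15,-1.4,0,0,0],
    [-1,-0.8,0.15,-1.4,0,0,0],
    [-1,0,0,0,0,0,0],
  ],
)

```text
t: 12.3
ee_pos: [0.5934, 0.1725, 0.1661]
orientation: [-0.252, 0.933, 0.113, -0.229]
wrist_force: [6.4, -3.4, 7.8]
opening: 0.0525
grasp_force: 86.6
```

```bash
python3 -c "
from go import *
rep(.003)"
```

```text
t 12.3 d 17.8 lateral mm (tool) [-0.4 -1.   0. ] f axial 10.2 f lat(tool) [ -0.2  -3.1 -10.2] open 0.0525 axis err tool deg [ 0.12 -0.42 -0.11]
delta to d 0.003 [ -8.    2.  -12.3]
```

Call:
carry_out(
  commands=[
    [-1,-0.7,0.13,-1.2,0,0,0],
    [-1,-0.7,0.13,-1.2,0,0,0],
    [-1,-0.7,0.13,-1.2,0,0,0],
    [-1,-0.7,0.13,-1.2,0,0,0],
    [-1,-0.7,0.13,-1.2,0,0,0],
    [-1,-0.7,0.13,-1.2,0,0,0],
    [-1,-0.7,0.13,-1.2,0,0,0],
    [-1,-0.7,0.13,-1.2,0,0,0],
    [-1,0,0,0,0,0,0],
    [-1,0,0,0,0,0,0],
  ],
)

```text
t: 13.3
ee_pos: [0.5876, 0.1738, 0.1561]
orientation: [-0.252, 0.933, 0.113, -0.229]
wrist_force: [5.7, -1.5, 7.7]
opening: 0.0529
grasp_force: 86.6
```

```bash
python3 -c "
from go import *
rep(-.003)"
```

```text
t 13.3 d 6.1 lateral mm (tool) [-0.3 -0.8  0. ] f axial 9.6 f lat(tool) [-0.8 -1.1 -9.6] open 0.0529 axis err tool deg [ 0.14 -0.38 -0.12]
delta to d -0.003 [-5.1  1.4 -7.5]
```

Call:
carry_out(
  commands=[
    [-1,-0.5,0.1,-0.86,0,0,0],
    [-1,-0.5,0.1,-0.86,0,0,0],
    [-1,-0.5,0.1,-0.86,0,0,0],
    [-1,-0.5,0.1,-0.86,0,0,0],
    [-1,-0.5,0.1,-0.86,0,0,0],
    [-1,-0.5,0.1,-0.86,0,0,0],
    [-1,0,0,0,0,0,0],
    [-1,0,0,0,0,0,0],
    [-1,0,0,0,0,0,0],
    [-1,0,0,0,0,0,0],
  ],
)

```text
t: 14.3
ee_pos: [0.5866, 0.174, 0.1539]
orientation: [-0.253, 0.934, 0.113, -0.227]
wrist_force: [9.8, -3.5, 20.8]
opening: 0.0529
grasp_force: 87.9
```

```bash
python3 -c "
from go import *
rep(-.003)"
```

```text
t 14.3 d 3.7 lateral mm (tool) [-0.5 -0.9  0. ] f axial 23.1 f lat(tool) [  1.9  -0.4 -23.1] open 0.0529 axis err tool deg [ 0.11 -0.68 -0.13]
delta to d -0.003 [-4.1  1.1 -5.3]
```

Call:
carry_out(
  commands=[
    [-1,-0.5,0.1,-0.86,0,0,0],
    [-1,-0.5,0.1,-0.86,0,0,0],
    [-1,0,0,0,0,0,0],
    [-1,0,0,0,0,0,0],
    [-1,0,0,0,0,0,0],
    [-1,1,-0.2,1.7,0,0,0],
    [-1,1.5,-0.3,2.6,0,0,0],
    [-1,0,0,0,0,0,0],
    [-1,0,0,0,0,0,0],
    [-1,0,0,0,0,0,0],
  ],
)

```text
t: 15.3
ee_pos: [0.5866, 0.1738, 0.1541]
orientation: [-0.253, 0.933, 0.113, -0.229]
wrist_force: [6.5, -2.3, 8.7]
opening: 0.0526
grasp_force: 86.6
```

```bash
python3 -c "
from go import *
rep(.003)"
```

```text
t 15.3 d 3.9 lateral mm (tool) [-0.4 -1.   0. ] f axial 11.0 f lat(tool) [ -0.6  -1.8 -11. ] open 0.0526 axis err tool deg [ 0.12 -0.45 -0.11]
delta to d 0.003 [-1.1  0.7 -0.3]
```

Call:
carry_out(
  commands=[
    [-1,1.2,-0.2,2.1,0,0,0],
    [-1,1.2,-0.2,2.1,0,0,0],
    [-1,0.7,-0.1,1.2,0,0,0],
    [1,0,0,0,0,0,0],
    [1,0,0,0,0,0,0],
    [1,0,0,0,0,0,0],
    [1,0,0,0,0,0,0],
    [1,0,0,0,0,0,0],
    [1,0,0,0,0,0,0],
    [1,0,0,0,0,0,0],
  ],
)

```text
t: 16.3
ee_pos: [0.5879, 0.1735, 0.1578]
orientation: [-0.252, 0.933, 0.114, -0.231]
wrist_force: [-0.4, 0.5, -0.9]
opening: 0.0856
grasp_force: 0.0
```

Call:
carry_out(
  commands=[
    [1,2.5,-0.5,4.3,0,0,0],
    [1,4.9,-0.9,8.7,0,0,0],
    [1,4.9,-0.9,8.7,0,0,0],
    [1,4.9,-0.9,8.7,0,0,0],
    [1,4.9,-0.9,8.7,0,0,0],
    [1,4.9,-0.9,8.7,0,0,0],
    [1,4.9,-0.9,8.7,0,0,0],
    [1,4.9,-0.9,8.7,0,0,0],
    [-1,2,-0.4,3.5,0,0,0],
    [-1,0,0,0,0,0,0],
  ],
)

```text
t: 17.3
ee_pos: [0.6272, 0.1662, 0.227]
orientation: [-0.252, 0.933, 0.114, -0.231]
wrist_force: [-0.5, -0.6, -0.2]
opening: 0.059
grasp_force: 0.0
```

```bash
python3 - <<'E'
from go import *
rep(.05)
W=wcal();w=manip.get_image('wrist');S=manip.get_calibration('scene');sc=manip.get_image('scene')
x,y=proj(S,M)[0].astype(int)
cv2.imwrite('pics/w6.png',np.hstack([cv2.resize(w[60:310,195:445],(400,400),interpolation=2),cv2.resize(sc[y-40:y+40,x-40:x+40],(400,400),interpolation=2)])[:,:,::-1])
# sleeve top expectations if seated
print(el(W,M+a*.016,a,.028));print('x8',proj(W,M+a*.016).round(1),(proj(S,M+a*.016)[0]-[x-40,y-40])*5+400*np.array([1,0]))
E
```

```text
t 17.3 d 87.7 lateral mm (tool) [ 0.1 -0.5 -0. ] f axial -0.3 f lat(tool) [ 0.6 -0.3  0.3] open 0.059 axis err tool deg [ 0.14 -0.24 -0.1 ]
delta to d 0.05 [-18.7   4.  -32.5]
((320.3284606933594, 220.62376403808594), (81.9482650756836, 88.2645492553711), 89.63906860351562)
x8 [[320.3 222.3]] [590.14600959 192.68858868]
```

View pics/w6.png

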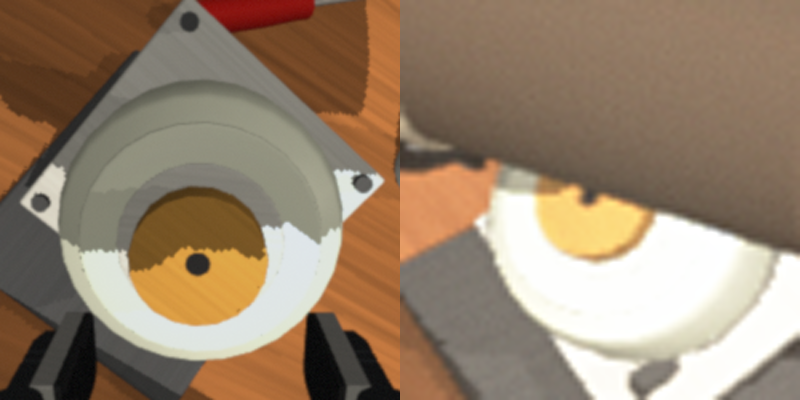

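Call:
carry_out(
  commands=[
    [-1,1.6,1.1,-0.8,0,0,0],
    [-1,-3,0.6,-5.2,0,0,0],
    [-1,-3,0.6,-5.2,0,0,0],
    [-1,-3,0.6,-5.2,0,0,0],
    [-1,-3,0.6,-5.2,0,0,0],
    [-1,-3,0.6,-5.2,0,0,0],
    [-1,-3,0.6,-5.2,0,0,0],
    [-1,-3,0.6,-5.2,0,0,0],
    [-1,-2.6,0.5,-4.5,0,0,0],
    [-1,0,0,0,0,0,0],
  ],
)

```text
t: 18.4
ee_pos: [0.6041, 0.1721, 0.1842]
orientation: [-0.252, 0.933, 0.114, -0.232]
wrist_force: [-0.6, -0.0, 0.5]
opening: -0.0
grasp_force: 0.0
```

```bash
python3 -c "
from go import *
rep(.017,(0,0,0))"
```

```text
t 18.4 d 38.7 lateral mm (tool) [ 0.5 -0.4 -0. ] f axial 0.2 f lat(tool) [ 0.6  0.4 -0.2] open -0.0 axis err tool deg [ 0.11 -0.12 -0.08]
delta to d 0.017 [-10.5   2.6 -18.8]
```

Now press: about 20 mm along the axis, slowly.

Call:
carry_out(
  commands=[
    [-1,-1,0.2,-1.73,0,0,0],
    [-1,-1,0.2,-1.73,0,0,0],
    [-1,-1,0.2,-1.73,0,0,0],
    [-1,-1,0.2,-1.73,0,0,0],
    [-1,-1,0.2,-1.73,0,0,0],
    [-1,-1,0.2,-1.73,0,0,0],
    [-1,-1,0.2,-1.73,0,0,0],
    [-1,-1,0.2,-1.73,0,0,0],
    [-1,0,0,0,0,0,0],
    [-1,0,0,0,0,0,0],
  ],
)

```text
t: 19.4
ee_pos: [0.597, 0.1737, 0.1715]
orientation: [-0.252, 0.933, 0.114, -0.231]
wrist_force: [1.3, 0.1, 5.8]
opening: -0.0002
grasp_force: 2.6
```

```bash
python3 -c "
from go import *
rep(.017,(0,0,0))"
```

```text
t 19.4 d 24.1 lateral mm (tool) [ 0.3 -0.3 -0. ] f axial 5.7 f lat(tool) [ 1.2  1.4 -5.7] open -0.0002 axis err tool deg [ 0.13 -0.24 -0.1 ]
delta to d 0.017 [-3.4  1.  -6.2]
```

Call:
carry_out(
  commands=[
    [-1,-0.8,0.15,-1.4,0,0,0],
    [-1,-0.8,0.15,-1.4,0,0,0],
    [-1,-0.8,0.15,-1.4,0,0,0],
    [-1,-0.8,0.15,-1.4,0,0,0],
    [-1,-0.8,0.15,-1.4,0,0,0],
    [-1,-0.8,0.15,-1.4,0,0,0],
    [-1,-0.8,0.15,-1.4,0,0,0],
    [-1,0,0,0,0,0,0],
    [-1,0,0,0,0,0,0],
    [-1,0,0,0,0,0,0],
  ],
)

```text
t: 20.4
ee_pos: [0.594, 0.1743, 0.1661]
orientation: [-0.253, 0.934, 0.113, -0.227]
wrist_force: [7.1, -1.1, 26.0]
opening: 0.0
grasp_force: 12.7
```

```bash
python3 -c "
from go import *
rep(.017,(0,0,0))"
```

```text
t 20.4 d 17.9 lateral mm (tool) [ 0.2 -0.3 -0. ] f axial 26.1 f lat(tool) [  4.7   4.5 -26.2] open 0.0 axis err tool deg [ 0.11 -0.65 -0.13]
delta to d 0.017 [-0.4  0.5 -0.7]
```

Call:
carry_out(
  commands=[
    [-1,-0.5,0.1,-0.9,0,0,0],
    [-1,-0.5,0.1,-0.9,0,0,0],
    [-1,0,0,0,0,0,0],
    [-1,0,0,0,0,0,0],
    [-1,0,0,0,0,0,0],
    [-1,0,0,0,0,0,0],
    [-1,0,0,0,0,0,0],
    [-1,0,0,0,0,0,0],
    [-1,0,0,0,0,0,0],
    [-1,0,0,0,0,0,0],
  ],
)

```text
t: 21.4
ee_pos: [0.594, 0.1742, 0.1659]
orientation: [-0.254, 0.934, 0.112, -0.226]
wrist_force: [8.4, -0.8, 33.5]
opening: -0.0001
grasp_force: 16.5
```

```bash
python3 -c "
from go import *
rep(.017,(0,0,0))"
```

```text
t 21.4 d 17.8 lateral mm (tool) [ 0.2 -0.4 -0. ] f axial 33.2 f lat(tool) [  6.1   6.6 -33.3] open -0.0001 axis err tool deg [ 0.1  -0.82 -0.14]
delta to d 0.017 [-0.4  0.5 -0.6]
```

Call:
carry_out(
  commands=[
    [-1,1,-0.2,1.7,0,0,0],
    [-1,1.5,-0.3,2.6,0,0,0],
    [-1,2,-0.4,3.5,0,0,0],
    [-1,3,-0.6,5.2,0,0,0],
    [-1,5,-0.9,8.7,0,0,0],
    [-1,8,-1.5,13,0,0,0],
    [-1,9,-1.7,15,0,0,0],
    [-1,9,-1.7,15,0,0,0],
    [-1,9,-1.7,15,0,0,0],
    [-1,0,0,0,0,0,0],
  ],
)

```text
t: 22.4
ee_pos: [0.6391, 0.1656, 0.2403]
orientation: [-0.252, 0.933, 0.114, -0.23]
wrist_force: [-0.8, 0.3, -0.0]
opening: 0.0002
grasp_force: 0.0
```

Call:
carry_out(
  commands=[
    [-1,0,-25,20,0,0,0],
    [-1,0,-25,20,0,0,0],
    [-1,0,-25,20,0,0,0],
    [-1,0,-25,15,0,0,0],
    [-1,0,-25,10,0,0,0],
    [-1,0,-25,0,0,0,0],
    [-1,0,-25,0,0,0,0],
    [-1,0,-20,0,0,0,0],
    [-1,0,0,0,0,0,0],
    [-1,0,0,0,0,0,0],
  ],
)

```text
t: 23.4
ee_pos: [0.6375, -0.0297, 0.3235]
orientation: [-0.252, 0.933, 0.114, -0.231]
wrist_force: [0.1, -0.4, 0.3]
opening: -0.0001
grasp_force: 0.0
```

```bash
python3 - <<'E'
from go import *
s=manip.state();print(s['t'],s['ee_pos'],s['wrist_force'])
S=manip.get_calibration('scene');sc=manip.get_image('scene');T=manip.get_calibration('top');tp=manip.get_image('top')
def crop(k,im,X,r=45):
    x,y=proj(k,X)[0].astype(int);x,y=max(x,r),max(y,r);c=cv2.resize(im[y-r:y+r,x-r:x+r],(400,400),interpolation=2).copy()
    for h in(.016,.031):
        e=el(k,M+a*h,a,.028);q=((np.array(e[0])-[x-r,y-r]+.5)*400/(2*r));cv2.ellipse(c,(tuple(q),tuple(np.array(e[1])*400/(2*r)),e[2]),(0,0,255) if h<.02 else (0,255,0),1)
    return c
cv2.imwrite('pics/f.png',np.hstack([crop(S,sc,M),crop(T,tp,M)])[:,:,::-1])
for q in('thin_mid','spray_mid','mug_mid'):print(q,[(round(d['p'],2),d['extent']) for d in manip.look_for(q,'scene')[:2]])
E
```

```text
23.4 [ 0.63754066 -0.02970343  0.32348401] [ 0.11902298 -0.38364963  0.3097549 ]
thin_mid []
spray_mid [(0.61, [448.8, 232.5, 489.3, 285.6])]
mug_mid [(0.86, [170.3, 139.4, 204.3, 177.2])]
```

View pics/f.png

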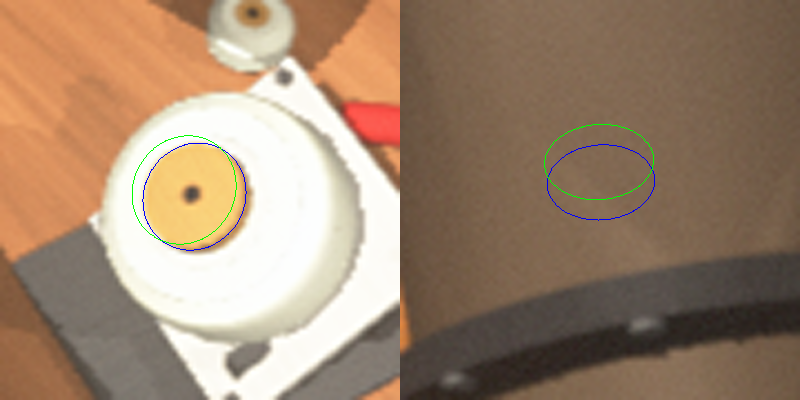

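The flange top sits on the contour predicted for a seated sleeve in the scene view. It did not move between 26 N and 33 N of push. The mug and spray can are where they were.

```bash
python3 -c "
from station import manip
print(manip.sign_off())"
```

```text
the job is handed in; nothing more can be done
None
```

The thick sleeve is pressed fully home in the wheel's bore and the job is handed in at about 23.5 s; the mug and spray can are undisturbed, and the thin sleeve was last seen standing in the rack after the lift but was not detected in the final picture (in the images the bore leaned mostly away from the robot, +x, not to its right as the text says, so I followed the images).

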